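# Cover the check weight with its nested covers, then lift the outer one off alone

### The arm

A 6-joint arm with a two-finger parallel gripper is mounted at the origin on a cart in front of the work surface, level with it; the furniture and walls round the work are solid. World frame = base frame: x ahead of the robot, y to its left, z up, the work surface at z = 0. Lengths are in mm, angles in rad, forces in N, time in s.
With the tool pointing down it reaches from about 400 to 925 mm from the base axis. Payload 12.5 kg.
Tool frame: the origin (TCP) lies at the centre of the arm's flange, where the gripper is bolted on; the fingertips stand 190 mm ahead of it and the grasp point (between the pads) lies env.grip_point_offset ahead of it (env.grip_point_offset is the distance from the TCP to the grasp point, in mm); z points along the fingers, x is the direction in which the jaws open and shut, and the axes are right-handed (so a half turn about z gives the same grasp; the last joint's range is limited). The gripper opens to 95 mm and grips with 3 to 60 N. Pads are 20 mm wide; open, the fingers measure 119 mm over their backs; the gripper's body (75 mm by 180 mm) begins 59 mm behind the grasp point.
Start: joints at [1.178, 0.491, 1.559, -0, 1.092, -0.106], TCP at [176.779, 599.478, 404.761] pointing down, gripper open.
Joint ranges: [-3.1, 3.1], [-0.84, 2.19], [0.05, 2.79], [-1.13, 4.28], [0.06, 2.93], [-2.69, 2.69]. Speed limits (rad/s): [2.22, 2.22, 2.79, 3.14, 3.14, 3.14].

### API

Orientations are given as [roll, pitch, yaw] about the fixed x, y, z axes, in that order (R = Rz(yaw) Ry(pitch) Rx(roll)).
In Python, from cell import state, read_camera, camera_model, job_done, env gives the robot as it stands.
- The arm moves only by the tool arm_command, never from a script. Its argument "steps" is a list of rows, each a list of 6 numbers: the shift along the tool's x, y, z in cm, then the turn, a rotation vector about the tool's x, y, z in degrees. In form: [[dx, dy, dz, rx, ry, rz], ...]. A call has 1 to 12 rows; each row is the pose to reach, as a shift and turn from the pose commanded when the call began, along the tool's axes at that moment; what a row does not reach only later rows make up. A row lasts 1/12 s, in which the tool goes at most 41.7 mm and 7.16 degrees, less where a joint would pass 70% of its speed; a pose out of reach is approached as far as the arm can. A call with a gripper value outside its range is refused whole. "jaw" is the finger opening in cm, from 0 to 9.51, set as the call begins (left out, the last holds). The fingers move at their own pace and stop on an object; the grip force is fixed at half the most. Time passes only in rows, so rows that repeat a pose let the fingers close. It gives the time, the measured TCP pose, the force and the opening at its end, in the units of the state.
- state(): the state, without advancing time (a new reading comes with each control period).
- read_camera(name): name is "scene" or "side" or "wrist"; returns the picture (480x640x3 uint8, red, green, blue); there is no depth.
- camera_model(name): a dict with "K" (3x3 intrinsics, pixels), "k1" (the pictures are not rectified: a ray, as slopes to the right and down, at radius r is drawn at 1 + k1 r^2 times it, then the intrinsics apply), "xyz" and "rotation" of the camera in the world. Camera axes: x right, y up, looking along -z (the intrinsics and any distortion apply to the point x, -y, -z); pixel columns grow to the right and rows downward; lengths in mm; the calibration is good to about 2 mm. A picture is of the moment at which its call begins: read the wrist's pose just before it. camera_model takes no time and is no camera call; for the wrist camera it gives the pose at the moment of the call.
- job_done(): hands the job in, once; it reports no verdict.
The state is a dict: "t": time; "joints": joint angles; "qvel": joint speeds; "tau": joint torques, N m; "eef_pos": TCP position; "tcp_rot": TCP orientation; "ft_force": force on the tool from outside, world axes, zero at the start; "moment": the same for the moment, N m; "opening": opening from 0.0 (shut) to 1.0 (fully open).
Only numpy, scipy, OpenCV 4.12 (cv2) and the standard library are available. Lean on these libraries where they do the work, as an engineer would, in place of code of your own. Each camera call takes 0.05 s, during which the arm holds its last target. There are 200 camera calls.

### The job

The check weight on the round grey base has only an upturned beaker over it for now: lift the beaker straight up off the weight and stand it, still mouth down, on bare worktop well away from the base. Then carry the nested pair of covers over by the inner cover's black knob and lower both gently as one over the weight until they sit fully home on the base; change your grip to the aluminium outer cover's ribbed collar and lift the outer cover alone straight up, leaving the clear inner cover seated, undisturbed, as the weight's draught shield while it settles. The outer cover goes on to the next keeper, so finish while holding it still and upright in the gripper, its rim clear above the inner cover's knob; keep the weight standing on its platform and leave everything else on the bench where it is.

Things in the scene. Friction and masses are not known exactly. Their poses are not given: they have to be found in the camera images.
- keeper_base: round base of the weight keeper, fixed: grey plate 104 mm across, 12 mm high; on it a concentric steel platform 60 mm across, top 20 mm above the worktop, with a 3 mm bevel round its top edge. Origin: centre of the underside, z up. Base and covers may swap sides. A tall water bath stands to the right, beyond x 0.54 and y -0.28
- keeper_seat (a point): the seat: centre of the grey plate's top face, 12 mm above the worktop, on the base's axis. When home, both covers' rims rest on the plate round the platform, so both covers' origins lie at this point. The worktop round x 0.44, y 0.28 is always bare, room enough for the beaker
- beaker: 50 ml clear glass beaker, upturned over the check weight on the platform: 47 mm across at the lip, 44 mm above it, 58 mm tall, loosely round the weight (about 4 mm all round). Origin: centre of its mouth, which is its underside now (20 mm above the worktop at the start, 0 when it stands mouth down on the worktop), z up. It must rise more than 45 mm to clear the weight
- ref_weight: the check weight, 200 g, grey steel with a head: 31 mm across, 40 mm tall, standing in the middle of the platform under the beaker. Origin at the centre of its underside
- inner_cover: clear inner cover (bell): 71 mm across, 65 mm inside (2.5 mm clear all round the platform), flat top 66 mm above the rim, round black knob 20 mm across up to 126 mm. At the start it stands inside the outer cover, rims level on the worktop; only the knob's top 28 mm shows. Origin: centre of its rim, z up; 0.14 to 0.2 kg. Lifted by the knob it takes the outer cover along after 1.5 mm
- outer_cover: dull aluminium outer cover: 85 mm across, 79 mm inside; flat shoulder 71.5 mm above the rim; on it a round dark steel ribbed grip collar 38 mm across, from 71.5 to 97.5 mm; the inner cover's knob rises through its 25.6 mm bore. It lies loose over the inner cover, nothing locks them. Origin: centre of its rim (underside), z up; 0.16 to 0.25 kg
- inner_knob (a point): top centre of the inner cover's black knob, 126 mm above that cover's rim
- outer_collar (a point): centre of the top face of the outer cover's collar, 97.5 mm above that cover's rim
- weight_100: 100 g steel test weight, a bystander: 25 mm across, 31 tall; origin at the centre of its underside
- weight_50: 50 g steel test weight, a bystander: 20 mm across, 25 tall; origin at the centre of its underside
- vial_a: amber sample vial with a pale cap, a bystander: 27 mm across, 58 tall; origin at the centre of its underside
Not all that is in view belongs to the job. Leave any purple look-alike of the beaker alone. What is shaped like the outer_cover but brown is not meant.

How it is judged (in metres and radians):
On the way, in this order (a step that is already met when the one before it is completed fails the run):
1. the beaker stands mouth down on the worktop, clear of the base, and is let go (height (world z) of beaker below 0.005 m and angle between beaker's own z axis and vertical below 0.06 rad and horizontal distance between beaker and keeper_seat above 0.1 m and linear speed of beaker below 0.02 m/s and contact force between the fingers and beaker below 0.05 N), for 0.2 s.
2. both covers sit home on the base as a nested pair, over the weight (horizontal distance between inner_cover and keeper_seat below 0.004 m and z of each of inner_cover, outer_cover in the frame of keeper_seat below 0.0025 m and angle between each of inner_cover, outer_cover's own z axis and vertical below 0.04 rad and horizontal distance between outer_cover and inner_cover below 0.006 m and horizontal distance between ref_weight and keeper_seat below 0.012 m), for 0.2 s.
3. the outer cover alone is raised 40 mm off the seated inner cover (horizontal distance between inner_cover and keeper_seat below 0.004 m and z of inner_cover in the frame of keeper_seat below 0.0025 m and angle between inner_cover's own z axis and vertical below 0.04 rad and z of outer_cover in the frame of inner_cover above 0.04 m and contact force between the fingers and outer_cover above 0.5 N), for 0.05 s.
At the end, for the whole second after the job is handed in: Gripper holds the outer cover still, upright (0.2 rad), rim over 131 mm above the inner rim, touching only the fingers; inner cover untouched, level, within 4 mm of the seat (2.5 mm in height); weight upright within 12 mm of centre; beaker let go, mouth down on the worktop, 100 mm from the axis (all of step 1 and z of outer_cover in the frame of inner_cover above 0.131 m and angle between outer_cover's own z axis and vertical below 0.2 rad and linear speed of outer_cover below 0.02 m/s and angular speed of outer_cover below 0.2 rad/s and contact force between the fingers and outer_cover above 1 N and contact force between each of outer_cover, the fingers and inner_cover below 0.05 N and contact force between outer_cover and keeper_base below 0.05 N and horizontal distance between inner_cover and keeper_seat below 0.004 m and z of inner_cover in the frame of keeper_seat below 0.0025 m and angle between inner_cover's own z axis and vertical below 0.04 rad and linear speed of inner_cover below 0.01 m/s and horizontal distance between ref_weight and keeper_seat below 0.012 m and angle between ref_weight's own z axis and vertical below 0.1 rad and z of ref_weight in the frame of keeper_seat above 0.005 m); the arm keeps its last pose, push and grip.
It fails at once if the outer cover is raised off the inner one while the inner one is not seated on the base, or drags it out of its seat (z of outer_cover in the frame of inner_cover above 0.012 m and (horizontal distance between inner_cover and keeper_seat above 0.006 m or z of inner_cover in the frame of keeper_seat above 0.004 m or angle between inner_cover's own z axis and vertical above 0.06 rad)).
It fails at once if the check weight is tipped or pushed out of the middle of the platform (angle between ref_weight's own z axis and vertical above 0.35 rad or horizontal distance between ref_weight and keeper_seat above 0.02 m).
It fails at once if the covers are dropped or slammed onto the base (over 40 N) (contact force between any of inner_cover, outer_cover and keeper_base above 40 N).
It fails at once if a bystander is moved more than 30 mm (distance of any of weight_100, weight_50, vial_a from where it was at the start of the episode above 0.03 m).
It also fails if it takes over 64 s, if anything falls off the work surface, if the arm or the gripper's body presses on something with over 40 N, if the wrist force passes 120 N, or if a joint passes its speed limit or range.

## Working session

There is one attempt and no reset: what is moved stays moved. The work goes in short steps, Python scripts to look and compute and a tool call to move; the robot and the scene stay as the last step left them, time stands still between calls to the robot, and variables do not carry over. Pictures are saved under pics/ and viewed, about 8 in all and at most 12, crops included, and the job is handed in when it is done.

Besides the shell and the picture viewer there is one more tool, called after "Emit:" by a JSON object that holds its "fn" and its "kwargs", one argument or row to a line. arm_command: Moves the arm, as the interface text tells. Its arguments: {"type":"object","properties":{"steps":{"type":"array"},"jaw":{"type":"number"}},"required":["steps"]}

```bash
ls; mkdir -p pics; python3 - <<'E'
from cell import *
import cv2,numpy as np
print(state(),env.grip_point_offset)
a=read_camera("scene");b=read_camera("side")
cv2.imwrite("pics/scene0.png",a[:,:,::-1]);cv2.imwrite("pics/side0.png",b[:,:,::-1])
for n in("scene","side","wrist"):print(n,camera_model(n))
E
```

```text
pics
{'t': 0.0, 'joints': array([ 1.17841787e+00,  4.91521428e-01,  1.55945322e+00, -1.88506739e-05,
        1.09171092e+00, -1.05625858e-01]), 'qvel': array([ 0.00018119, -0.00079981,  0.00024484, -0.0004345 ,  0.0006999 ,
       -0.00205795]), 'tau': array([ 1.82728993e-03, -6.12648010e+01, -2.58179176e+01,  6.93833898e-02,
        4.82627889e-02, -1.06901564e-04]), 'eef_pos': array([176.75278697, 599.44108677, 404.18402967]), 'tcp_rot': array([-3.14149405e+00,  1.08858620e-03,  1.28405248e+00]), 'ft_force': array([-0.10310463, -0.36593648,  0.98000341]), 'moment': array([-0.02478281, -0.01137644,  0.04610292]), 'opening': 1.0006596151366627} 171.3
scene {'K': array([[463.23374746,   0.        , 318.35506982],
       [  0.        , 463.23374746, 237.31423189],
       [  0.        ,   0.        ,   1.        ]]), 'k1': 0.0414757545891529, 'xyz': array([ 142.21409033, -623.38232049,  451.69264547]), 'rotation': array([ 1.16012426,  0.02012197, -0.49663717])}
side {'K': array([[440.76653214,   0.        , 319.71483279],
       [  0.        , 440.76653214, 236.67224339],
       [  0.        ,   0.        ,   1.        ]]), 'k1': 0.0044363934260037005, 'xyz': array([ 529.06310049, -642.27226284,  538.62602269]), 'rotation': array([ 1.07033248, -0.02490597,  0.03314547])}
wrist {'K': array([[416.09822913,   0.        , 318.11745959],
       [  0.        , 416.09822913, 243.83275907],
       [  0.        ,   0.        ,   1.        ]]), 'k1': -0.001621739807059514, 'xyz': array([113.73916526, 617.32309218, 385.4514972 ]), 'rotation': array([-2.34679854e-01,  7.90883318e-04,  1.28383290e+00])}
```

View pics/scene0.png

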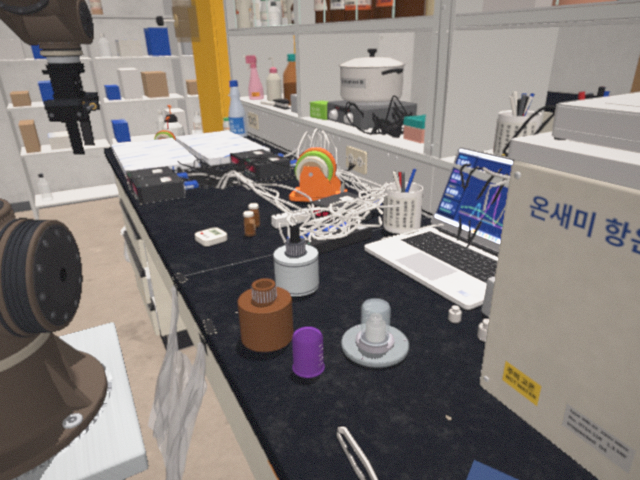

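View pics/side0.png

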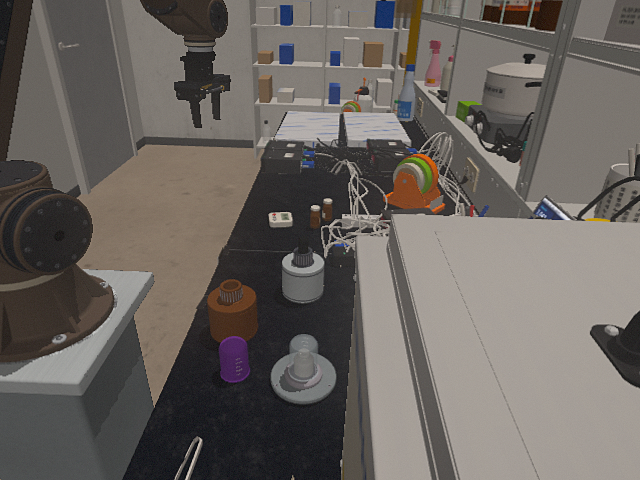

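Scene: the aluminium pair with black knob is at (297,268); the brown look-alike is at (265,315), the purple look-alike at (308,352), and the base with the clear beaker at (375,340). In the side view they are at (303,277), (233,312), (234,360) and (303,375). The meant ones are the aluminium pair and the clear beaker on the grey plate; I'll localise them and confirm in a crop.

```bash
cat > h.py <<'E'
from cell import *
import cv2,numpy as np
from scipy.spatial.transform import Rotation as Ro
def ray(m,uv):
    K=m["K"];d=np.array([(uv[0]-K[0,2])/K[0,0],(uv[1]-K[1,2])/K[1,1]]);s=d.copy()
    for _ in range(10):s=d/(1+m["k1"]*(s@s))
    v=Ro.from_euler("xyz",m["rotation"]).as_matrix()@np.array([s[0],-s[1],-1.]);return m["xyz"],v/np.linalg.norm(v)
def onz(m,uv,z):
    o,v=ray(m,uv);return o+v*(z-o[2])/v[2]
def proj(m,p):
    q=Ro.from_euler("xyz",m["rotation"]).as_matrix().T@(np.asarray(p,float)-m["xyz"])
    s=np.array([q[0],-q[1]])/-q[2];s=s*(1+m["k1"]*(s@s));return m["K"][:2,:2]@s+m["K"][:2,2]
def tri(a,ua,b,ub):
    A=np.zeros((3,3));y=np.zeros(3)
    for m,u in((a,ua),(b,ub)):
        o,v=ray(m,u);P=np.eye(3)-np.outer(v,v);A+=P;y+=P@o
    return np.linalg.solve(A,y)
E
python3 - <<'E'
from h import *
S,D=camera_model("scene"),camera_model("side")
def sh(n,pa,pb,z):print(n,onz(S,pa,z)[:2].round(),onz(D,pb,z)[:2].round(),tri(S,pa,D,pb).round())
sh("base",(375,345),(303,377),12)
sh("beaker top",(376,306),(303,344),78)
sh("knob",(295,238),(303,246),126)
sh("brown",(264,285),(232,286),97)
sh("purple",(308,335),(234,343),58)
sh("w",(455,313),(455,313),15)
a,b=cv2.imread("pics/scene0.png"),cv2.imread("pics/side0.png")
c=np.hstack([cv2.resize(a[220:400,225:425],(400,360),interpolation=2),cv2.resize(b[230:410,195:395],(400,360),interpolation=2)])
cv2.imwrite("pics/c1.png",c)
E
```

```text
base [ 492. -142.] [ 499. -141.] [ 499. -133.    4.]
beaker top [ 496. -137.] [ 499. -138.] [ 498. -134.   75.]
knob [456.  56.] [484.  73.] [482. 113. 101.]
brown [363. -23.] [369. -23.] [366. -14.  91.]
purple [ 386. -125.] [ 389. -121.] [ 389. -119.   55.]
w [ 658. -139.] [777.  33.] [764. -15. -21.]
```

View pics/c1.png

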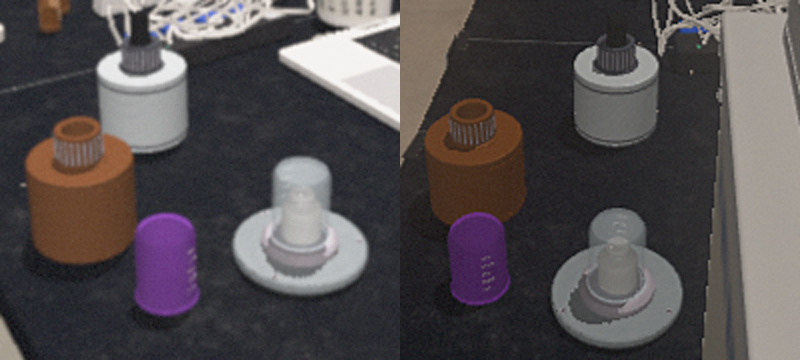

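The crop confirms it: the aluminium pair with black knob at crop (141,60)/(616,60), and the clear beaker over the weight on the grey plate at (300,215)/(617,260). The brown and purple ones are look-alikes. Next I move over, turning the tool to yaw 0.

Emit:
{"fn": "arm_command", "kwargs": {
  "steps": [
    [-21, 34.7, 0, 0, 0, 73.6],
    [-21, 34.7, 0, 0, 0, 73.6],
    [-21, 34.7, 0, 0, 0, 73.6],
    [-21, 34.7, 0, 0, 0, 73.6],
    [-21, 34.7, 0, 0, 0, 73.6],
    [-21, 34.7, 0, 0, 0, 73.6],
    [-21, 34.7, 0, 0, 0, 73.6],
    [-21, 34.7, 0, 0, 0, 73.6],
    [-21, 34.7, 0, 0, 0, 73.6],
    [-21, 34.7, 0, 0, 0, 73.6],
    [-21, 34.7, 0, 0, 0, 73.6],
    [-21, 34.7, 0, 0, 0, 73.6]
  ],
  "jaw": 9.5
}}

```text
t: 1.1
eef_pos: [451.2, 298.6, 404.4]
tcp_rot: [3.141, 0.001, -0.005]
ft_force: [0.1, 0.0, -0.6]
opening: 0.995
```

Emit:
{"fn": "arm_command", "kwargs": {
  "steps": [
    [1, 4, -0.5, 0, 0, 0],
    [2, 8, -1, 0, 0, 0],
    [2.9, 12, -1.5, 0, 0, 0],
    [2.9, 16, -1.5, 0, 0, 0],
    [2.9, 20, -1.5, 0, 0, 0],
    [2.9, 22.4, -1.5, 0, 0, 0],
    [2.9, 22.4, -1.5, 0, 0, 0],
    [2.9, 22.4, -1.5, 0, 0, 0],
    [2.9, 22.4, -1.5, 0, 0, 0]
  ]
}}

```text
t: 1.85
eef_pos: [478.9, 76.7, 419.7]
tcp_rot: [-3.141, 0.0, 0.001]
ft_force: [-0.7, 0.5, 0.4]
opening: 0.999
```

```bash
python3 - <<'E'
from h import *
s=state();m=camera_model("wrist");a=read_camera("wrist")
np.save("w1.npy",a);import pickle;pickle.dump((s,m),open("w1.pkl","wb"))
print(s["eef_pos"],s["tcp_rot"],m["xyz"],m["rotation"])
cv2.imwrite("pics/w1.png",a[:,:,::-1])
E
```

```text
[478.92643309  76.70748805 419.72597934] [-3.14127384e+00  2.90355964e-05  9.66176884e-04] [478.24694851 141.27539756 400.94823549] [-0.23474234  0.00063519  0.00081414]
```

View pics/w1.png

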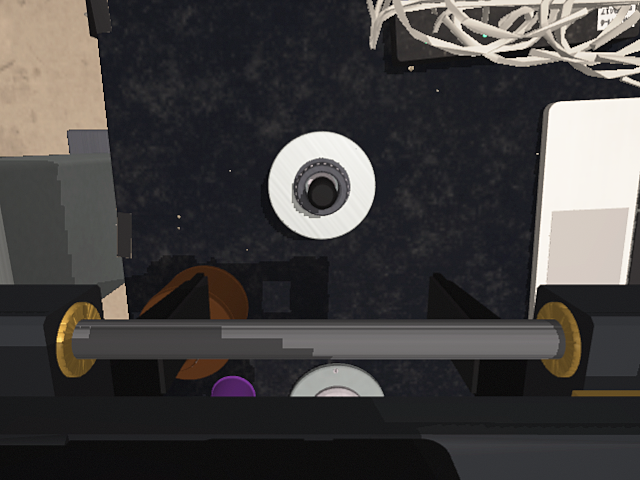

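The wrist view shows the aluminium shoulder disc at (322,185) with the black knob top at (322,192), and the base at the lower edge (337,385). I'll measure the pair now.

```bash
cat >> h.py <<'E'
def blob(mask,near):
    cs,_=cv2.findContours(mask.astype(np.uint8)*255,cv2.RETR_EXTERNAL,cv2.CHAIN_APPROX_NONE)
    cs=[c for c in cs if cv2.contourArea(c)>60]
    return min(cs,key=lambda c:np.hypot(*(np.array(cv2.minEnclosingCircle(c)[0])-near)))
E
python3 - <<'E'
from h import *
import pickle
a=np.load("w1.npy");s,m=pickle.load(open("w1.pkl","rb"))
g=a.min(2)
w=g>130; c=blob(w,(322,185));e=cv2.fitEllipse(cv2.convexHull(c));print("disc",e,onz(m,e[0],71.5))
p=np.array([onz(m,q[0],71.5)[:2] for q in cv2.convexHull(c)]);print("world circ",cv2.minEnclosingCircle(p.astype(np.float32)))
k=np.zeros(g.shape,bool);k[165:215,295:350]=a[165:215,295:350].max(2)<32
c=blob(k,(322,192));e=cv2.minEnclosingCircle(c);print("knob",e,onz(m,e[0],126),cv2.boundingRect(c))
E
```

```text
disc ((321.4083557128906, 184.7147216796875), (106.88429260253906, 107.40338897705078), 14.583172798156738) [480.65395939 110.34903641  71.5       ]
world circ ((480.62225341796875, 109.096923828125), 42.20894241333008)
knob ((322.44000244140625, 192.83999633789062), 16.02692413330078) [480.95087089 110.1320839  126.        ] (307, 177, 32, 32)
```

Emit:
{"fn": "arm_command", "kwargs": {
  "steps": [
    [0.3, 3, 0, 0, 0, 0],
    [0.6, 6.5, 0, 0, 0, 0],
    [0.9, 10, 0, 0, 0, 0],
    [1.2, 13.5, 0, 0, 0, 0],
    [1.5, 17, 0, 0, 0, 0],
    [1.8, 20, 0, 0, 0, 0],
    [1.8, 23, 0, 0, 0, 0],
    [1.8, 24.6, 0, 0, 0, 0],
    [1.8, 24.6, 0, 0, 0, 0],
    [1.8, 24.6, 0, 0, 0, 0],
    [1.8, 24.6, 0, 0, 0, 0]
  ]
}}

```text
t: 2.82
eef_pos: [497.2, -168.7, 419.6]
tcp_rot: [-3.141, 0.0, 0.001]
ft_force: [1.3, -0.4, -0.2]
opening: 1.002
```

```bash
python3 - <<'E'
from h import *
s=state();m=camera_model("wrist");a=read_camera("wrist")
np.save("w2.npy",a);import pickle;pickle.dump((s,m),open("w2.pkl","wb"))
print(s["eef_pos"],s["tcp_rot"])
cv2.imwrite("pics/w2.png",a[:,:,::-1])
E
```

```text
[ 497.17535368 -168.70033066  419.56628305] [-3.14108511e+00  3.23717276e-04  1.02504623e-03]
```

View pics/w2.png

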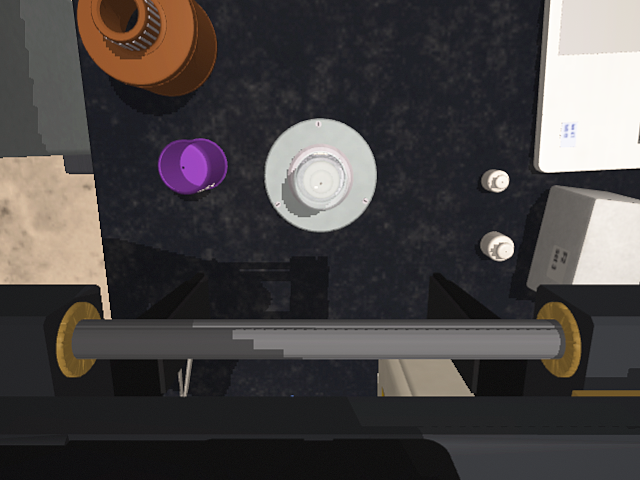

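The base disc is at (321,175), the beaker top near (321,180), the weights at (496,181) and (498,247), and the purple beaker at (193,166).

```bash
python3 - <<'E'
from h import *
import pickle
a=np.load("w2.npy");s,m=pickle.load(open("w2.pkl","rb"))
g=a.min(2);w=(g>75)&(a.max(2).astype(int)-g<50)
c=cv2.convexHull(blob(w,(321,175)));print(cv2.minEnclosingCircle(c),cv2.fitEllipse(c))
p=np.array([onz(m,q[0],12)[:2] for q in c],np.float32);print(cv2.minEnclosingCircle(p),cv2.fitEllipse(p))
for z in (78,60):print(z,onz(m,(320,183),z)) 
for u in((496,181),(498,247)):print(onz(m,u,20))
print(proj(m,[499,-133,78]),proj(m,[497,-138,78]))
x=a[130:230,265:375];cv2.imwrite("pics/c2.png",cv2.resize(x[:,:,::-1],None,fx=5,fy=5,interpolation=2))
E
```

```text
((320.0435485839844, 174.81378173828125), 57.08407211303711) ((320.06134033203125, 174.8079376220703), (112.6996078491211, 114.02471160888672), 179.25868225097656)
((498.0441589355469, -133.08316040039062), 52.34031677246094) ((497.9591979980469, -133.070556640625), (104.17174530029297, 104.36015319824219), 25.026336669921875)
78 [ 497.67685194 -133.04223652   78.        ]
60 [ 497.74303582 -134.65484174   60.        ]
[ 657.72112222 -136.26241222   20.        ]
[ 665.78837957 -197.99075817   20.        ]
[321.71684871 182.94652498] [319.11254022 189.45033725]
```

View pics/c2.png

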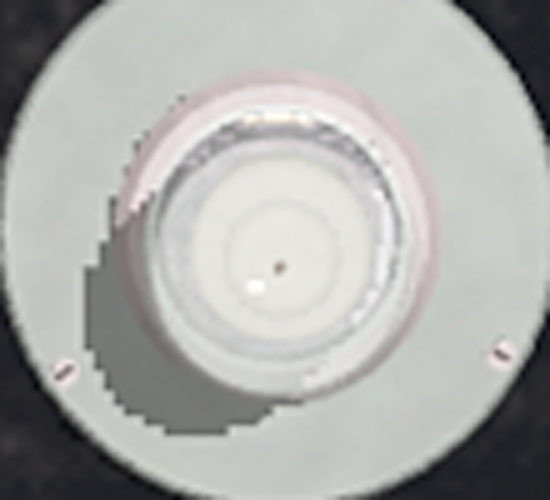

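The base circle fits at (498.0, -133.1), with the weight and beaker concentric to about 2 mm. Next I centre and descend.

Emit:
{"fn": "arm_command", "kwargs": {
  "steps": [
    [0.1, -2, 0, 0, 0, 0],
    [0.1, -3.6, 0, 0, 0, 0],
    [0.1, -3.6, 3, 0, 0, 0],
    [0.1, -3.6, 6, 0, 0, 0],
    [0.1, -3.6, 9, 0, 0, 0],
    [0.1, -3.6, 12, 0, 0, 0],
    [0.1, -3.6, 15, 0, 0, 0],
    [0.1, -3.6, 17, 0, 0, 0],
    [0.1, -3.6, 18.5, 0, 0, 0],
    [0.1, -3.6, 19.2, 0, 0, 0],
    [0.1, -3.6, 19.4, 0, 0, 0],
    [0.1, -3.6, 19.4, 0, 0, 0]
  ]
}}

```text
t: 3.87
eef_pos: [498.2, -133.5, 225.9]
tcp_rot: [-3.141, 0.0, 0.0]
ft_force: [0.2, -0.2, 0.8]
opening: 0.995
```

Emit:
{"fn": "arm_command", "kwargs": {
  "steps": [
    [0, 0, 0, 0, 0, 0],
    [0, 0, 0, 0, 0, 0],
    [0, 0, 0, 0, 0, 0],
    [0, 0, 0, 0, 0, 0],
    [0, 0, 0, 0, 0, 0],
    [0, 0, 0, 0, 0, 0],
    [0, 0, 0, 0, 0, 0],
    [0, 0, 0, 0, 0, 0],
    [0, 0, 0, 0, 0, 0]
  ],
  "jaw": 3.5
}}

```text
t: 4.62
eef_pos: [498.0, -134.2, 225.7]
tcp_rot: [-3.142, -0.0, -0.001]
ft_force: [0.6, 0.2, 0.2]
opening: 0.465
```

Gripped at 44 mm, which matches the beaker. Lifting slowly.

Emit:
{"fn": "arm_command", "kwargs": {
  "steps": [
    [0, 0, -0.3, 0, 0, 0],
    [0, 0, -1, 0, 0, 0],
    [0, 0, -2, 0, 0, 0],
    [0, 0, -3, 0, 0, 0],
    [0, 0, -4, 0, 0, 0],
    [0, 0, -5, 0, 0, 0],
    [0, 0, -6.5, 0, 0, 0],
    [0, 0, -8.5, 0, 0, 0],
    [0, 0, -11, 0, 0, 0],
    [0, 0, -13.5, 0, 0, 0],
    [0, 0, -15, 0, 0, 0],
    [0, 0, -15.5, 0, 0, 0]
  ]
}}

```text
t: 5.62
eef_pos: [497.8, -134.0, 383.9]
tcp_rot: [3.14, -0.004, -0.0]
ft_force: [-0.5, -0.0, -0.5]
opening: 0.469
```

```bash
python3 - <<'E'
from h import *
s=state();print(s["eef_pos"],s["ft_force"],s["opening"])
a=read_camera("scene");b=read_camera("side")
c=np.hstack([cv2.resize(a[160:400,275:475],(400,480)),cv2.resize(b[190:430,195:395],(400,480))])
cv2.imwrite("pics/c3.png",c[:,:,::-1])
E
```

```text
[ 497.83987012 -134.02563456  383.94383557] [-0.54025157 -0.03057215 -0.4784867 ] 0.4687950926030617
```

View pics/c3.png

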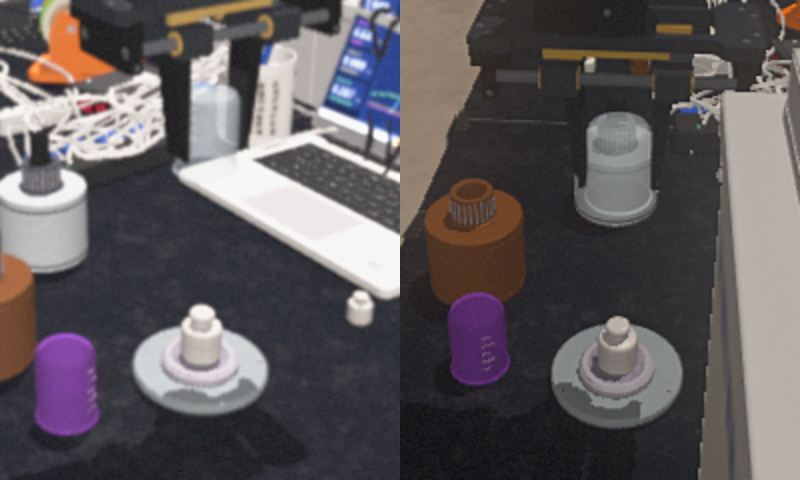

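The beaker hangs upright in the fingers (side crop (615,170)) and the weight stands on the platform (618,345). Next I carry the beaker to the bare spot.

Emit:
{"fn": "arm_command", "kwargs": {
  "steps": [
    [-0.2, -1.5, 0, 0, 0, 0],
    [-0.6, -4.5, 0, 0, 0, 0],
    [-1.1, -8, 0, 0, 0, 0],
    [-1.6, -11.5, 0, 0, 0, 0],
    [-2.1, -15, 0, 0, 0, 0],
    [-2.6, -18.5, 0, 0, 0, 0],
    [-3.1, -22, 0, 0, 0, 0],
    [-3.6, -25.5, 0, 0, 0, 0],
    [-4.1, -29, 0, 0, 0, 0],
    [-4.6, -32.5, 0, 0, 0, 0],
    [-5.1, -36, 0, 0, 0, 0],
    [-5.6, -39, 0, 0, 0, 0]
  ]
}}

```text
t: 6.72
eef_pos: [441.4, 257.9, 379.6]
tcp_rot: [3.141, 0.002, -0.0]
ft_force: [0.9, -0.3, -0.3]
opening: 0.47
```

Emit:
{"fn": "arm_command", "kwargs": {
  "steps": [
    [-0.2, -1.5, 0, 0, 0, 0],
    [-0.2, -2, 1, 0, 0, 0],
    [-0.2, -2, 3, 0, 0, 0],
    [-0.2, -2, 5.5, 0, 0, 0],
    [-0.2, -2, 8, 0, 0, 0],
    [-0.2, -2, 10.5, 0, 0, 0],
    [-0.2, -2, 13, 0, 0, 0],
    [-0.2, -2, 14.5, 0, 0, 0],
    [-0.2, -2, 15.5, 0, 0, 0],
    [-0.2, -2, 16.2, 0, 0, 0],
    [-0.2, -2, 16.5, 0, 0, 0],
    [-0.2, -2, 16.5, 0, 0, 0]
  ]
}}

```text
t: 7.72
eef_pos: [440.3, 275.6, 215.3]
tcp_rot: [3.141, 0.001, -0.001]
ft_force: [-0.4, -0.2, -0.5]
opening: 0.47
```

Emit:
{"fn": "arm_command", "kwargs": {
  "steps": [
    [0, 0, 0.3, 0, 0, 0],
    [0, 0, 0.5, 0, 0, 0],
    [0, 0, 0.7, 0, 0, 0],
    [0, 0, 0.8, 0, 0, 0],
    [0, 0, 0.9, 0, 0, 0],
    [0, 0, 0.9, 0, 0, 0]
  ]
}}

```text
t: 8.22
eef_pos: [440.2, 275.9, 206.7]
tcp_rot: [-3.142, -0.0, -0.0]
ft_force: [0.1, -0.2, 0.2]
opening: 0.469
```

Emit:
{"fn": "arm_command", "kwargs": {
  "steps": [
    [0, 0, 0.05, 0, 0, 0],
    [0, 0, 0.1, 0, 0, 0],
    [0, 0, 0.1, 0, 0, 0],
    [0, 0, 0.1, 0, 0, 0]
  ]
}}

```text
t: 8.55
eef_pos: [440.2, 275.9, 205.8]
tcp_rot: [-3.141, -0.0, -0.001]
ft_force: [0.0, 0.2, 1.0]
opening: 0.465
```

Emit:
{"fn": "arm_command", "kwargs": {
  "steps": [
    [0, 0, 0.05, 0, 0, 0],
    [0, 0, 0.05, 0, 0, 0],
    [0, 0, 0.05, 0, 0, 0]
  ]
}}

```text
t: 8.8
eef_pos: [440.2, 276.0, 205.5]
tcp_rot: [-3.141, -0.0, -0.001]
ft_force: [0.1, -0.3, 5.1]
opening: 0.465
```

Emit:
{"fn": "arm_command", "kwargs": {
  "steps": [
    [0, 0, 0, 0, 0, 0],
    [0, 0, 0, 0, 0, 0],
    [0, 0, 0, 0, 0, 0],
    [0, 0, 0, 0, 0, 0],
    [0, 0, 0, 0, 0, 0],
    [0, 0, 0, 0, 0, 0],
    [0, 0, 0, 0, 0, 0],
    [0, 0, 0, 0, 0, 0],
    [0, 0, 0, 0, 0, 0]
  ],
  "jaw": 9.5
}}

```text
t: 9.55
eef_pos: [440.2, 275.9, 205.2]
tcp_rot: [-3.141, -0.0, -0.001]
ft_force: [0.0, -0.5, 0.7]
opening: 0.989
```

Emit:
{"fn": "arm_command", "kwargs": {
  "steps": [
    [0, 0, -1, 0, 0, 0],
    [0, 0, -3, 0, 0, 0],
    [0, 0, -6, 0, 0, 0],
    [0, 0, -9, 0, 0, 0],
    [0, 0, -12, 0, 0, 0],
    [0, 0, -15, 0, 0, 0],
    [0, 0, -18, 0, 0, 0],
    [0, 0, -20, 0, 0, 0],
    [0, 0, -21.4, 0, 0, 0],
    [0, 0, -21.4, 0, 0, 0]
  ]
}}

```text
t: 10.38
eef_pos: [439.9, 275.9, 422.8]
tcp_rot: [-3.139, -0.005, -0.0]
ft_force: [-0.1, -0.2, -0.1]
opening: 1.002
```

The beaker is standing and released. Next, over the pair at (480.8, 110.2).

Emit:
{"fn": "arm_command", "kwargs": {
  "steps": [
    [0.7, 3, 0, 0, 0, 0],
    [1.4, 6, 0, 0, 0, 0],
    [2.1, 9, 0, 0, 0, 0],
    [2.8, 12, 0, 0, 0, 0],
    [3.5, 14.5, 0, 0, 0, 0],
    [4.1, 16.6, 0, 0, 0, 0],
    [4.1, 16.6, 3, 0, 0, 0],
    [4.1, 16.6, 6, 0, 0, 0],
    [4.1, 16.6, 8, 0, 0, 0],
    [4.1, 16.6, 9, 0, 0, 0],
    [4.1, 16.6, 9.5, 0, 0, 0],
    [4.1, 16.6, 9.5, 0, 0, 0]
  ]
}}

```text
t: 11.38
eef_pos: [480.9, 109.8, 323.0]
tcp_rot: [3.141, 0.002, -0.001]
ft_force: [-0.3, 0.4, 0.2]
opening: 0.996
```

```bash
python3 - <<'E'
from h import *
a=read_camera("scene");b=read_camera("side");w=read_camera("wrist")
s=state();print(s["eef_pos"],s["tcp_rot"],s["ft_force"],s["opening"])
c=np.hstack([cv2.resize(a[150:330,200:360],(320,360)),cv2.resize(b[150:330,225:385],(320,360))])
c=np.hstack([c,cv2.resize(w[200:400,270:380],(160,360))])
cv2.imwrite("pics/c4.png",c[:,:,::-1])
E
```

```text
[481.16268945 109.93729624 324.84221935] [-3.14140145e+00 -9.37643207e-04 -5.25633557e-04] [0.46452564 0.05042899 0.38870427] 0.9984738401050787
```

View pics/c4.png

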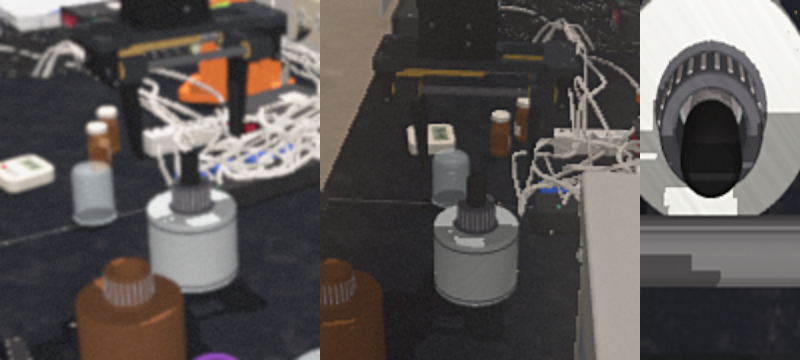

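The beaker stands upright at crop (93,190), and the fingers straddle the black knob (190,165). Next I descend onto the knob and close.

Emit:
{"fn": "arm_command", "kwargs": {
  "steps": [
    [0, 0, 1, 0, 0, 0],
    [0, 0, 2, 0, 0, 0],
    [0, 0, 2.8, 0, 0, 0],
    [0, 0, 3.3, 0, 0, 0],
    [0, 0, 3.5, 0, 0, 0],
    [0, 0, 3.5, 0, 0, 0],
    [0, 0, 3.5, 0, 0, 0]
  ]
}}

```text
t: 12.12
eef_pos: [481.2, 109.9, 289.5]
tcp_rot: [-3.141, -0.0, -0.001]
ft_force: [-1.0, 0.5, -0.1]
opening: 0.997
```

Emit:
{"fn": "arm_command", "kwargs": {
  "steps": [
    [0, 0, 0, 0, 0, 0],
    [0, 0, 0, 0, 0, 0],
    [0, 0, 0, 0, 0, 0],
    [0, 0, 0, 0, 0, 0],
    [0, 0, 0, 0, 0, 0],
    [0, 0, 0, 0, 0, 0],
    [0, 0, 0, 0, 0, 0],
    [0, 0, 0, 0, 0, 0],
    [0, 0, 0, 0, 0, 0],
    [0, 0, 0, 0, 0, 0],
    [0, 0, 0, 0, 0, 0],
    [0, 0, 0, 0, 0, 0]
  ],
  "jaw": 1.0
}}

```text
t: 13.12
eef_pos: [481.1, 109.9, 289.2]
tcp_rot: [-3.141, -0.0, -0.001]
ft_force: [-0.3, 0.6, 0.4]
opening: 0.212
```

Gripped at 20 mm, which matches the knob. Lifting gently.

Emit:
{"fn": "arm_command", "kwargs": {
  "steps": [
    [0, 0, -0.1, 0, 0, 0],
    [0, 0, -0.2, 0, 0, 0],
    [0, 0, -0.4, 0, 0, 0],
    [0, 0, -0.8, 0, 0, 0],
    [0, 0, -1.5, 0, 0, 0],
    [0, 0, -2.5, 0, 0, 0],
    [0, 0, -4, 0, 0, 0],
    [0, 0, -6, 0, 0, 0],
    [0, 0, -8, 0, 0, 0],
    [0, 0, -9.5, 0, 0, 0],
    [0, 0, -10.5, 0, 0, 0],
    [0, 0, -11, 0, 0, 0]
  ]
}}

```text
t: 14.12
eef_pos: [480.9, 109.9, 401.1]
tcp_rot: [-3.141, -0.002, -0.0]
ft_force: [0.6, -1.0, -3.5]
opening: 0.204
```

Emit:
{"fn": "arm_command", "kwargs": {
  "steps": [
    [0, 0, 0, 0, 0, 0],
    [0, 0, 0, 0, 0, 0],
    [0.1, 1, 0, 0, 0, 0],
    [0.2, 3, 0, 0, 0, 0],
    [0.4, 5, 0, 0, 0, 0],
    [0.5, 7, 0, 0, 0, 0],
    [0.7, 9, 0, 0, 0, 0],
    [0.8, 11, 0, 0, 0, 0],
    [1, 13, 0, 0, 0, 0],
    [1.1, 15, 0, 0, 0, 0],
    [1.3, 17, 0, 0, 0, 0],
    [1.5, 19, 0, 0, 0, 0]
  ]
}}

```text
t: 15.12
eef_pos: [495.8, -81.8, 398.4]
tcp_rot: [-3.141, 0.002, -0.001]
ft_force: [0.1, -1.1, -3.3]
opening: 0.206
```

Emit:
{"fn": "arm_command", "kwargs": {
  "steps": [
    [0.1, 1.7, 0, 0, 0, 0],
    [0.2, 3, 0, 0, 0, 0],
    [0.2, 4, 0, 0, 0, 0],
    [0.2, 4.8, 0, 0, 0, 0],
    [0.2, 5.2, 0, 0, 0, 0],
    [0.2, 5.3, 0, 0, 0, 0],
    [0.2, 5.3, 0, 0, 0, 0],
    [0.2, 5.3, 0, 0, 0, 0],
    [0.2, 5.3, 0, 0, 0, 0],
    [0.2, 5.3, 0, 0, 0, 0]
  ]
}}

```text
t: 15.95
eef_pos: [498.0, -132.7, 399.3]
tcp_rot: [-3.141, -0.0, 0.0]
ft_force: [0.2, 0.2, -3.4]
opening: 0.202
```

```bash
python3 - <<'E'
from h import *
s=state();print(s)
a=read_camera("scene");b=read_camera("side");w=read_camera("wrist")
np.savez("p5.npz",a=a,b=b,w=w)
c=np.hstack([cv2.resize(a[170:410,270:470],(400,480)),cv2.resize(b[190:430,195:395],(400,480))])
cv2.imwrite("pics/c5.png",c[:,:,::-1])
E
```

```text
{'t': 15.95, 'joints': array([-3.88620436e-01,  3.42201045e-01,  1.83115843e+00,  1.48558747e-04,
        9.68194152e-01, -3.88791044e-01]), 'qvel': array([-0.00141726, -0.00109262, -0.00077195,  0.00025143, -0.00055837,
       -0.00031532]), 'tau': array([-5.83456247e-02, -5.07538784e+01, -2.47782272e+01,  5.02383895e-02,
        6.34668767e-02,  2.87435301e-03]), 'eef_pos': array([ 497.96309924, -132.66683904,  399.26415735]), 'tcp_rot': array([-3.14149418e+00, -8.25034849e-05,  8.64047698e-05]), 'ft_force': array([ 0.19355539,  0.15102924, -3.38944073]), 'moment': array([-0.07926852,  0.02185367,  0.02617755]), 'opening': 0.20233623904696096}
```

View pics/c5.png

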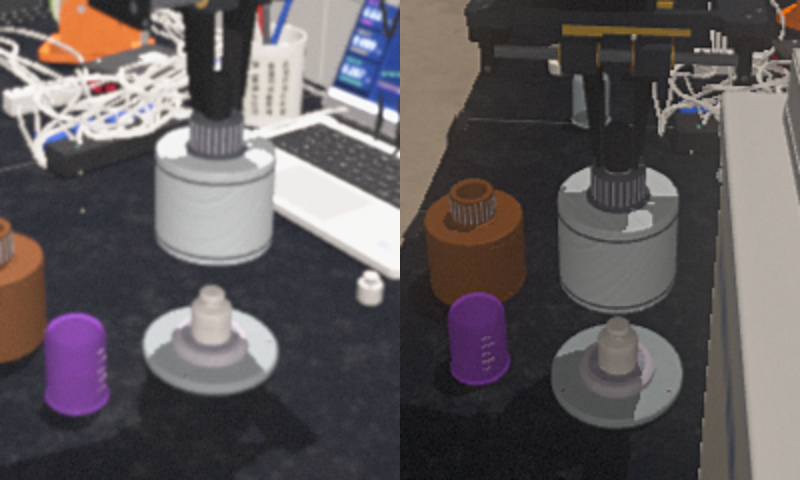

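The pair hangs upright over the base with the weight standing below. A quick centring check on the silhouette midlines follows.

```bash
python3 - <<'E'
from h import *
d=np.load("p5.npz")
S,D=camera_model("scene"),camera_model("side")
for n,m,uc,ub in(("scene",S,377.0,375.25),("side",D,304.2,303.3)):
    P=lambda p:proj(m,p)
    c=[P([498+42.5*np.cos(t),-133+42.5*np.sin(t),z])[0] for t in np.linspace(0,6.28,90) for z in(110,181)]
    b=[P([498+52*np.cos(t),-133+52*np.sin(t),12])[0] for t in np.linspace(0,6.28,90)]
    print(n,"pred cover",(min(c)+max(c))/2,min(c),max(c),"base",(min(b)+max(b))/2,min(b),max(b))
    g=d["a" if n=="scene" else "b"].astype(int);
    for r in([285,290,345] if n=="scene" else [310,320,330,378]):
        row=g[r].min(1);x=np.where(row[330:440]>65)[0]+330 if n=="scene" else np.where(row[262:350]>65)[0]+262
        print(r,x.min(),x.max(),(x.min()+x.max())/2)
E
```

```text
scene pred cover 378.06055876249 347.6847639426802 408.4363535822999 base 374.97179713838534 341.3372894908148 408.6063047859559
285 347 439 393.0
290 348 439 393.5
345 336 409 372.5
side pred cover 303.19958888485525 272.85507749538885 333.54410027432164 base 302.4310539429616 269.5812170423206 335.2808908436027
310 274 332 303.0
320 275 332 303.5
330 276 331 303.5
378 271 349 310.0
```

Aligned within about 1 mm. Lowering: inner home is expected at TCP z ≈ 301.2.

Emit:
{"fn": "arm_command", "kwargs": {
  "steps": [
    [0, 0, 0.5, 0, 0, 0],
    [0, 0, 1.5, 0, 0, 0],
    [0, 0, 2.5, 0, 0, 0],
    [0, 0, 3.5, 0, 0, 0],
    [0, 0, 4.5, 0, 0, 0],
    [0, 0, 5.5, 0, 0, 0],
    [0, 0, 6.3, 0, 0, 0],
    [0, 0, 7, 0, 0, 0],
    [0, 0, 7.6, 0, 0, 0],
    [0, 0, 8, 0, 0, 0],
    [0, 0, 8.3, 0, 0, 0],
    [0, 0, 8.4, 0, 0, 0]
  ]
}}

```text
t: 17.1
eef_pos: [498.0, -133.1, 314.9]
tcp_rot: [-3.141, 0.0, -0.001]
ft_force: [0.5, -0.0, -4.6]
opening: 0.205
```

Emit:
{"fn": "arm_command", "kwargs": {
  "steps": [
    [0, 0, 0.1, 0, 0, 0],
    [0, 0, 0.2, 0, 0, 0],
    [0, 0, 0.3, 0, 0, 0],
    [0, 0, 0.4, 0, 0, 0],
    [0, 0, 0.5, 0, 0, 0],
    [0, 0, 0.6, 0, 0, 0],
    [0, 0, 0.7, 0, 0, 0],
    [0, 0, 0.8, 0, 0, 0],
    [0, 0, 0.9, 0, 0, 0],
    [0, 0, 0.95, 0, 0, 0],
    [0, 0, 0.95, 0, 0, 0]
  ]
}}

```text
t: 18.02
eef_pos: [498.0, -133.1, 305.6]
tcp_rot: [-3.141, 0.0, -0.001]
ft_force: [-0.5, 0.2, -3.7]
opening: 0.205
```

Emit:
{"fn": "arm_command", "kwargs": {
  "steps": [
    [0, 0, 0.05, 0, 0, 0],
    [0, 0, 0.1, 0, 0, 0],
    [0, 0, 0.15, 0, 0, 0],
    [0, 0, 0.2, 0, 0, 0],
    [0, 0, 0.25, 0, 0, 0],
    [0, 0, 0.3, 0, 0, 0],
    [0, 0, 0.35, 0, 0, 0],
    [0, 0, 0.35, 0, 0, 0]
  ]
}}

```text
t: 18.68
eef_pos: [498.0, -133.1, 302.3]
tcp_rot: [3.142, -0.0, -0.001]
ft_force: [-0.0, 0.0, -1.9]
opening: 0.2
```

Emit:
{"fn": "arm_command", "kwargs": {
  "steps": [
    [0, 0, 0.03, 0, 0, 0],
    [0, 0, 0.06, 0, 0, 0],
    [0, 0, 0.09, 0, 0, 0],
    [0, 0, 0.12, 0, 0, 0],
    [0, 0, 0.12, 0, 0, 0]
  ]
}}

```text
t: 19.1
eef_pos: [498.0, -133.1, 301.2]
tcp_rot: [3.142, -0.0, -0.0]
ft_force: [-0.3, -0.7, 1.5]
opening: 0.201
```

Emit:
{"fn": "arm_command", "kwargs": {
  "steps": [
    [0, 0, 0.03, 0, 0, 0],
    [0, 0, 0.03, 0, 0, 0],
    [0, 0, 0.03, 0, 0, 0]
  ]
}}

```text
t: 19.35
eef_pos: [498.0, -133.1, 301.0]
tcp_rot: [3.141, -0.001, -0.001]
ft_force: [0.2, 0.6, 4.0]
opening: 0.201
```

Emit:
{"fn": "arm_command", "kwargs": {
  "steps": [
    [0, 0, 0, 0, 0, 0],
    [0, 0, 0, 0, 0, 0],
    [0, 0, 0, 0, 0, 0],
    [0, 0, 0, 0, 0, 0],
    [0, 0, 0, 0, 0, 0],
    [0, 0, 0, 0, 0, 0],
    [0, 0, 0, 0, 0, 0],
    [0, 0, 0, 0, 0, 0],
    [0, 0, 0, 0, 0, 0],
    [0, 0, 0, 0, 0, 0]
  ],
  "jaw": 9.5
}}

```text
t: 20.18
eef_pos: [498.0, -133.1, 300.7]
tcp_rot: [-3.142, -0.0, -0.001]
ft_force: [0.1, 0.2, 0.0]
opening: 0.847
```

Released. Descending to the collar, then a look before closing.

Emit:
{"fn": "arm_command", "kwargs": {
  "steps": [
    [0, 0, 0.5, 0, 0, 0],
    [0, 0, 1, 0, 0, 0],
    [0, 0, 1.5, 0, 0, 0],
    [0, 0, 2, 0, 0, 0],
    [0, 0, 2.3, 0, 0, 0],
    [0, 0, 2.45, 0, 0, 0],
    [0, 0, 2.45, 0, 0, 0],
    [0, 0, 2.45, 0, 0, 0]
  ]
}}

```text
t: 20.85
eef_pos: [498.0, -133.1, 276.2]
tcp_rot: [-3.141, 0.0, -0.001]
ft_force: [0.4, 0.2, -0.0]
opening: 1.0
```

```bash
python3 - <<'E'
from h import *
a=read_camera("scene");b=read_camera("side");w=read_camera("wrist");s=state();print(s["eef_pos"],s["ft_force"])
c=np.hstack([cv2.resize(a[220:380,320:440],(270,360)),cv2.resize(b[230:390,245:365],(270,360)),cv2.resize(w[200:400,245:395],(260,360))])
cv2.imwrite("pics/c6.png",c[:,:,::-1])
E
```

```text
[ 498.00960124 -133.12899411  276.42150516] [ 0.02453712 -0.59525238 -0.30131853]
```

View pics/c6.png

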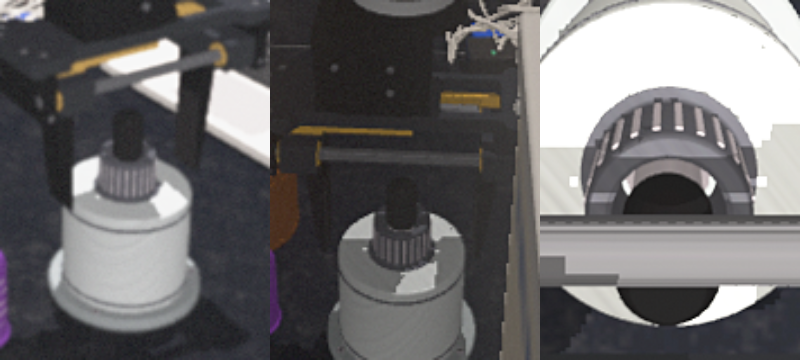

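The covers sit home on the plate; the collar is centred round the knob (crop (668,150)) between the open fingers. Next I close on the collar.

Emit:
{"fn": "arm_command", "kwargs": {
  "steps": [
    [0, 0, 0, 0, 0, 0],
    [0, 0, 0, 0, 0, 0],
    [0, 0, 0, 0, 0, 0],
    [0, 0, 0, 0, 0, 0],
    [0, 0, 0, 0, 0, 0],
    [0, 0, 0, 0, 0, 0],
    [0, 0, 0, 0, 0, 0],
    [0, 0, 0, 0, 0, 0],
    [0, 0, 0, 0, 0, 0],
    [0, 0, 0, 0, 0, 0],
    [0, 0, 0, 0, 0, 0]
  ],
  "jaw": 2.8
}}

```text
t: 21.92
eef_pos: [497.9, -133.1, 276.2]
tcp_rot: [-3.142, -0.0, -0.0]
ft_force: [0.5, 0.5, 0.1]
opening: 0.4
```

Emit:
{"fn": "arm_command", "kwargs": {
  "steps": [
    [0, 0, -0.1, 0, 0, 0],
    [0, 0, -0.2, 0, 0, 0],
    [0, 0, -0.3, 0, 0, 0],
    [0, 0, -0.4, 0, 0, 0],
    [0, 0, -0.5, 0, 0, 0],
    [0, 0, -0.6, 0, 0, 0],
    [0, 0, -0.6, 0, 0, 0]
  ]
}}

```text
t: 22.5
eef_pos: [498.0, -133.1, 282.4]
tcp_rot: [-3.142, -0.0, -0.001]
ft_force: [0.8, 0.3, -2.6]
opening: 0.401
```

```bash
python3 - <<'E'
from h import *
f=[]
for i in range(8):
    read_camera("side");f.append(state()["ft_force"])
print(np.mean(f,0),np.std(f,0))
E
```

```text
[ 0.04337813 -0.5234815  -2.22924448] [0.42129056 0.44480019 0.62631072]
```

The load of 2.2 N is the outer cover alone (the pair read about 3.5 N). Continuing straight up.

Emit:
{"fn": "arm_command", "kwargs": {
  "steps": [
    [0, 0, -0.2, 0, 0, 0],
    [0, 0, -0.6, 0, 0, 0],
    [0, 0, -1.2, 0, 0, 0],
    [0, 0, -1.9, 0, 0, 0],
    [0, 0, -2.6, 0, 0, 0],
    [0, 0, -3.3, 0, 0, 0],
    [0, 0, -4, 0, 0, 0],
    [0, 0, -4.7, 0, 0, 0],
    [0, 0, -5.4, 0, 0, 0],
    [0, 0, -6.1, 0, 0, 0],
    [0, 0, -6.8, 0, 0, 0],
    [0, 0, -7.2, 0, 0, 0]
  ]
}}

```text
t: 23.9
eef_pos: [498.0, -133.1, 355.2]
tcp_rot: [3.141, -0.001, -0.001]
ft_force: [-0.6, 0.5, -2.9]
opening: 0.398
```

Emit:
{"fn": "arm_command", "kwargs": {
  "steps": [
    [0, 0, -0.5, 0, 0, 0],
    [0, 0, -1.2, 0, 0, 0],
    [0, 0, -2, 0, 0, 0],
    [0, 0, -3, 0, 0, 0],
    [0, 0, -4, 0, 0, 0],
    [0, 0, -5, 0, 0, 0],
    [0, 0, -6, 0, 0, 0],
    [0, 0, -6.8, 0, 0, 0],
    [0, 0, -7.5, 0, 0, 0],
    [0, 0, -7.8, 0, 0, 0],
    [0, 0, -7.8, 0, 0, 0],
    [0, 0, -7.8, 0, 0, 0]
  ]
}}

```text
t: 24.9
eef_pos: [497.9, -133.1, 432.0]
tcp_rot: [-3.141, 0.0, -0.001]
ft_force: [-0.2, -0.5, -2.0]
opening: 0.4
```

Emit:
{"fn": "arm_command", "kwargs": {
  "steps": [
    [0, 0, 0, 0, 0, 0],
    [0, 0, 0, 0, 0, 0],
    [0, 0, 0, 0, 0, 0],
    [0, 0, 0, 0, 0, 0],
    [0, 0, 0, 0, 0, 0],
    [0, 0, 0, 0, 0, 0]
  ]
}}

```text
t: 25.4
eef_pos: [498.0, -133.1, 432.1]
tcp_rot: [-3.141, 0.0, -0.001]
ft_force: [0.6, -0.1, -2.3]
opening: 0.402
```

```bash
python3 - <<'E'
from h import *
f=[]
for i in range(4):
    a=read_camera("scene");b=read_camera("side");s=state();f.append(s["ft_force"])
print(np.mean(f,0),s["eef_pos"],s["tcp_rot"],s["opening"])
c=np.hstack([cv2.resize(a[170:400,210:440],(400,400)),cv2.resize(b[170:400,195:395],(348,400))])
cv2.imwrite("pics/c7.png",c[:,:,::-1])
E
```

```text
[-0.02244122 -0.26762013 -2.21411576] [ 497.95641157 -133.12741039  432.22318151] [-3.14149657e+00 -7.92552846e-05 -5.53572049e-04] 0.3972945274604338
```

View pics/c7.png

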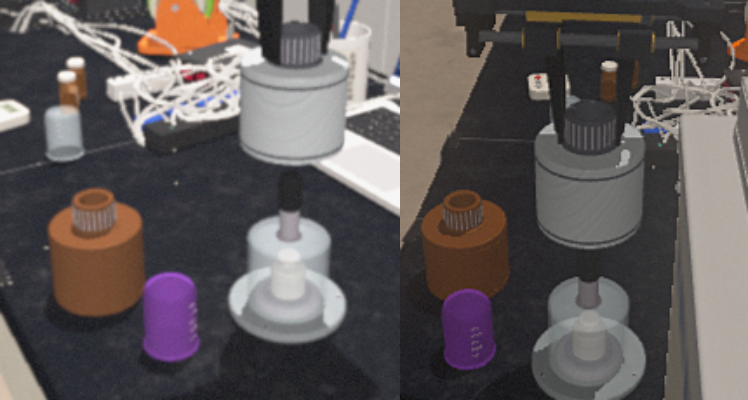

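The outer cover hangs upright, its rim 156 mm up and clear above the knob. The clear inner cover is seated over the upright weight, and the beaker stands on the worktop at crop (64,133). Handing in.

```bash
python3 -c "
from cell import *
print(job_done())"
```

```text
the job is handed in; nothing more can be done
None
```

The job is done and handed in at about 26 s. No verdict is reported, so the points below are from my own last checks.

- **Beaker:** I lifted it straight up off the weight. It stands mouth down on the bare worktop near (440, 276) mm, released.
- **Nested pair:** I carried it by the black knob and lowered it home onto the base. The tool stopped at the expected height, 12 mm above the bench grasp, and the reading rose gently to about +4 N, about 7 N above the pair's hanging load.
- **Outer cover:** I lifted it alone by the collar. It is held still and upright at a 38 mm grip, with its rim about 156 mm above the inner cover's rim (131 mm needed). The load reads 2.2 N, against about 3.5 N for the pair, so the inner cover was not lifted with it.
- **Rest of the bench:** the last pictures show the inner cover seated, the weight upright inside it and the look-alikes in place. I did not measure the bystanders again.

No check failed. The one small difference was about 0.5–1 mm in centring the pair over the base, within the fit's clearance of 2.5 mm.

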